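# Free the lancet box from between the stain bottles

## Robot

A 6-joint arm with a two-finger parallel gripper is mounted at the origin on a cart in front of the work surface, level with it; the furniture and walls round the work are solid. World frame = base frame: x ahead of the robot, y to its left, z up, the work surface at z = 0. Lengths are in m, angles in rad, forces in N, time in s.
With the tool pointing down it reaches from about 0.275 to 0.725 m from the base axis. Payload 15.9 kg.
Tool frame: the origin (TCP) lies between the finger pads; the fingertips stand 22 mm ahead of it and the grasp point (between the pads) lies 3 mm ahead of it; z points along the fingers, y is the line along which they close (so a half turn about z gives the same grasp; the last joint's range is limited). The gripper opens to 85 mm and grips with 20 to 120 N. Pads are 22 mm wide; open, the fingers measure 114 mm over their backs; the gripper's body (76 mm by 85 mm) begins 54 mm behind the grasp point. The pads swing forward as they close: fully open they stand 13 mm farther back than shut.
Start: joints at [-1.271, 0.213, -0.034, 1.323, 0, 1.571], TCP at [0.148, -0.478, 0.227] pointing down, gripper open.
Joint ranges: [-2.98, 2.98], [-0.74, 1.72], [-1.14, 1.35], [-2.1, 2.04], [-1.57, 1.44], [-3.14, 3.14]. Speed limits (rad/s): [1.89, 1.89, 2.39, 2.57, 3.14, 3.14].

## Interface

Orientations are given as a rotation vector (axis times angle).
In Python, from workcell import ctrl gives the robot as it stands.
- The arm moves only by the tool jog_arm, never from a script. Its argument "motion" is a list that holds one entry, the list of rows, each a list of 7 numbers: the shift along the tool's x, y, z normalised to -1 to 1, where 1 is 50 cm, then the turn, a rotation vector about the tool's x, y, z normalised to -1 to 1, where 1 is 90 degrees, then the opening, from 0 (shut) to 1 (fully open). In form: [[[dx, dy, dz, wx, wy, wz, gripper], ...]]. A call has 1 to 10 rows; each row shifts and turns the commanded pose from where the row before left it, along the tool's axes as they then stand; what a row does not reach is not made up. A row lasts 1/10 s, in which the tool goes at most 50 mm and 8.59 degrees, less where a joint would pass 70% of its speed; a pose out of reach is approached as far as the arm can. A call with a number of a shift or a turn outside -1 to 1 is refused whole. A call with a gripper value outside its range is refused whole. The fingers move at their own pace and stop on an object; "squeeze" is the grip in N (left out, the last holds). Time passes only in rows, so rows that do not move let the fingers close. It gives the time, the measured TCP pose, the force, the opening and the grip force at its end, in the units of the state.
- ctrl.get_state(): the state, without advancing time (a new reading comes with each control period).
- ctrl.capture(name): name is "scene" or "top"; returns the picture (480x640x3 uint8, red, green, blue); there is no depth.
- ctrl.camera_params(name): a dict with "mtx" (3x3 intrinsics, pixels), "rvec" (rotation vector, rad) and "tvec" (3), from world to camera coordinates, as OpenCV has them. Camera axes: x right, y down, z forward; pixel columns grow to the right and rows downward; lengths in m; the calibration is good to about 2 mm. A picture is of the moment at which its call begins. camera_params takes no time and is no camera call.
- ctrl.hand_in(): hands the job in; it is judged then, once.
The state is a dict: "clock": time; "joints": joint angles; "joint_vel": joint speeds; "joint_torque": joint torques, N m; "eef_pos": TCP position; "orientation": TCP orientation; "wrist_force": force on the tool from outside, world axes, zero at the start; "torque": the same for the moment, N m; "gripper_width": finger opening in m; "grasp_force": force on a finger pad.
Only numpy, scipy, OpenCV 4.12 (cv2) and the standard library are available. Lean on these libraries where they do the work, as an engineer would, in place of code of your own. Each camera call takes 0.05 s, during which the arm holds its last target. There are 200 camera calls.

## Task

The lancet box is hemmed in between two of the three stain bottles in the wooden bottle stand. Take those two bottles out and stand them upright in the paper-lined steel drip tray; then lift the lancet box out and set it right way up in the large empty compartment of the white collection tray; then put both bottles back upright, each in the bay of the stand it came from. The third bottle and the cover glass box keep their places in the stand.

Things in the scene. Friction and masses are not known exactly. Their poses are not given: they have to be found in the camera images.
- bottle_stand: Fixed narrow trough of light wood, 274 (its y) x 74 mm (its x), walls 4 thick, 46 mm high, wire handle 20 mm out at each end. Origin: centre of underside. Inner floor 4 mm above the bench, inner width 66. Ribs 3 thick, tops 12 mm above the bench, part five bays along y: bottle bays 58 mm long centred at y = +104, 0, -104 mm; box bays 40 mm long at y = +52, -52 mm.
- bottle_large: Loose brown dropper bottle, black cap, the largest: body 48 mm diameter, 80 mm high; cap 30 mm diameter from 80 to 98 mm; teat (not to be gripped) up to 123 mm. About 55 g. In one of the three bottle bays. Origin: centre of underside, z up. Grip the cap from above, fingertips just over the body's shoulder.
- bottle_medium: Loose dark blue dropper bottle, black cap, middle size: body 44 mm diameter, 76 mm high; cap 27 mm diameter from 76 to 94 mm; teat (not to be gripped) up to 119 mm. About 55 g. In one of the three bottle bays. Origin: centre of underside, z up. Grip the cap.
- bottle_small: Loose brown dropper bottle with white ribbed collar, the smallest: body 42 mm diameter, 70 mm high; collar/cap 26 mm diameter from 70 to 88 mm; teat (not to be gripped) up to 113 mm. About 55 g. In one of the three bottle bays. Origin: centre of underside, z up. Grip the collar.
- lancet_box: Loose closed white and red carton, 38 (its x) x 62 (its y) x 34 mm high, in one of the two box bays, its 62 mm side across the trough, a bottle on either side. Origin: centre of underside, z up. Grip it across the 38 mm, fingers along the stand's length, once both bottles beside it are out; the trough walls leave no room at its other sides.
- cover_glass_box: Small closed white box of cover glasses, 36 x 36 x 16 mm, in the other box bay. Stays where it is. Origin at the centre of its underside.
- drip_tray: Steel tray lined with white paper, 190 mm (its x) x 130 mm (its y), rim 18 mm high, walls 3 mm; fixed. Its floor lies 3 mm above the bench. Origin at the centre of its underside. Room for two bottles side by side along its x.
- tray_bay (a point): Centre of the floor of the large empty compartment of the white collection tray (fixed, 170 x 118 mm, rim 20 mm high). The compartment is 103 (this point's x) x 112 mm (its y) inside; floor 3 mm above the bench; a divider 17 mm high on its +x side parts it from a smaller compartment where a red sachet lies.
Things that resemble listed ones, but are neither listed nor needed, are in the scene too. What is shaped like the bottle_large but green is not meant.

How it is judged:
By the outcome, as a careful person would: the job done as asked, in the order asked, and still so for the second after the job is handed in, with the robot touching nothing.
It also fails if it takes over 120 s, if anything falls off the work surface, if the arm or the gripper's body presses on something with over 40 N, if the wrist force passes 120 N, or if a joint passes its speed limit or range.

## Working session

There is one attempt and no reset: what is moved stays moved. The work goes in short steps, Python scripts to look and compute and a tool call to move; the robot and the scene stay as the last step left them, time stands still between calls to the robot, and variables do not carry over. Pictures are saved under pics/ and viewed, at most 14 in all, crops included, and the job is handed in when it is done.

Besides the shell and the picture viewer there is one more tool, called as name(argument=value, ...) on one line, values as JSON. jog_arm: Moves the arm, as the interface text tells. Its arguments: {"type":"object","properties":{"motion":{"type":"array"},"squeeze":{"type":"number"}},"required":["motion"]}

```bash
mkdir -p pics
cat > h.py <<'E'
import numpy as np, cv2
from workcell import ctrl
from scipy.spatial.transform import Rotation as R
def snap(cam,name,crop=None,scale=1):
    im=ctrl.capture(cam)[:,:,::-1].copy()
    cv2.imwrite(f'pics/{name}_raw.png',im)
    if crop: 
        a,b,c,d=crop; im=im[b:d,a:c]
    im=cv2.resize(im,None,fx=scale,fy=scale,interpolation=cv2.INTER_CUBIC)
    cv2.imwrite(f'pics/{name}.png',im)
def ray(cam,u,v,z):
    p=ctrl.camera_params(cam);Rm=cv2.Rodrigues(np.array(p['rvec'],float))[0];t=np.array(p['tvec'],float).ravel()
    d=Rm.T@np.linalg.inv(p['mtx'])@np.array([u,v,1.]);o=-Rm.T@t
    return o+d*(z-o[2])/d[2]
def proj(cam,P):
    p=ctrl.camera_params(cam)
    return cv2.projectPoints(np.array(P,float).reshape(-1,3),np.array(p['rvec'],float),np.array(p['tvec'],float),np.array(p['mtx'],float),None)[0].reshape(-1,2)
E
python3 - <<'E'
from h import *
snap('scene','s0');snap('top','t0')
for c in('scene','top'):
    p=ctrl.camera_params(c);Rm=cv2.Rodrigues(np.array(p['rvec'],float))[0];print(c,-Rm.T@np.array(p['tvec']).ravel(),Rm[2],p['mtx'][0])
s=ctrl.get_state();print(s)
E
```

```text
scene [-0.32400379  0.58911594  1.09924815] [ 0.57874849 -0.40381387 -0.70850868] [604.37097541   0.         320.8815763 ]
top [0.36300167 0.01022222 1.34911069] [ 0.14291612  0.0021997  -0.98973236] [582.13235112   0.         321.22120555]
{'clock': 0.1, 'joints': array([-1.27095568e+00,  2.13332055e-01, -3.49575791e-02,  1.32349920e+00,
        8.48584050e-06,  1.57078997e+00]), 'joint_vel': array([ 0.00032816, -0.00185826,  0.00191561,  0.00062407, -0.00123518,
       -0.00034427]), 'joint_torque': array([ 2.88023628e-03, -6.87247610e+01,  4.87804949e+01,  1.23089776e-02,
        1.48214913e-04,  1.53753678e-05]), 'eef_pos': array([ 0.14759938, -0.47740893,  0.22696849]), 'orientation': array([-3.10538024e+00, -4.69089334e-01,  2.19600777e-04]), 'wrist_force': array([-0.64977328, -0.77872204, -0.17059239]), 'torque': array([ 0.0084003 ,  0.02673585, -0.01084593]), 'grasp_force': 0.0, 'gripper_width': 0.08561927356721077}
```

View pics/s0.png

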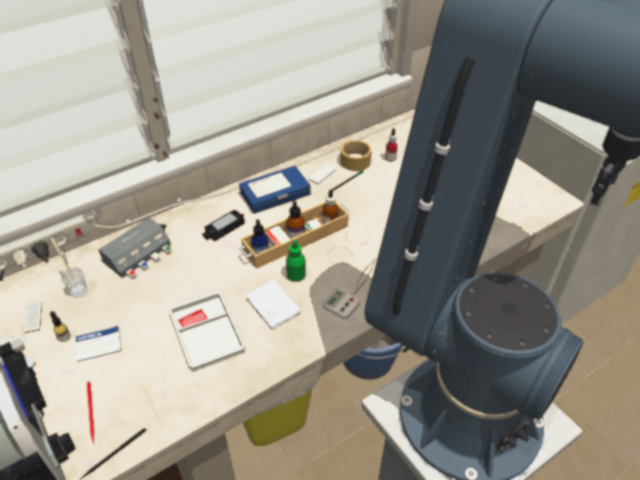

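View pics/t0.png

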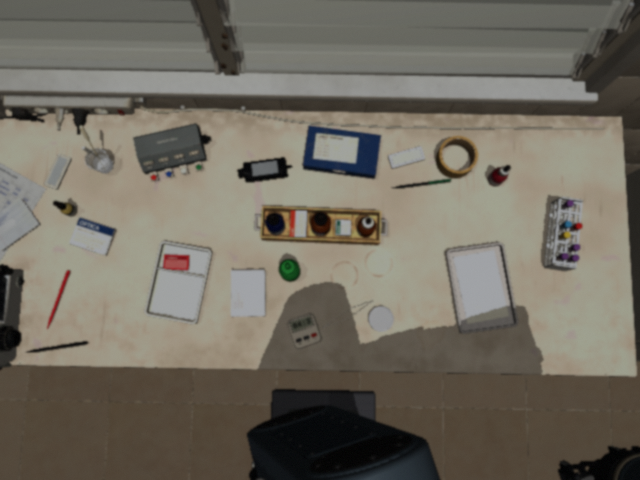

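The stand is at about (321,224) in the top view. It holds the blue bottle, a red/white box, a brown bottle, a small white box and a white-collared brown bottle. The collection tray is at about (180,282), and the drip tray at about (480,287). I'll enlarge the stand and the trays.

Run:
```python
from h import *
im=cv2.imread('pics/t0_raw.png')
a=cv2.resize(im[195:255,245:400],None,fx=5,fy=5,interpolation=cv2.INTER_CUBIC)
b=cv2.resize(im[235:340,140:220],None,fx=3,fy=3,interpolation=cv2.INTER_CUBIC)
c=cv2.resize(im[235:340,440:520],None,fx=3,fy=3,interpolation=cv2.INTER_CUBIC)
o=np.zeros((600,800,3),np.uint8);o[:300,:775]=a[:300];
o[300:600,:240]=b[:300];o[300:600,260:500]=c[:300]
cv2.imwrite('pics/z0.png',o)
```

```text
(no output)
```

View pics/z0.png

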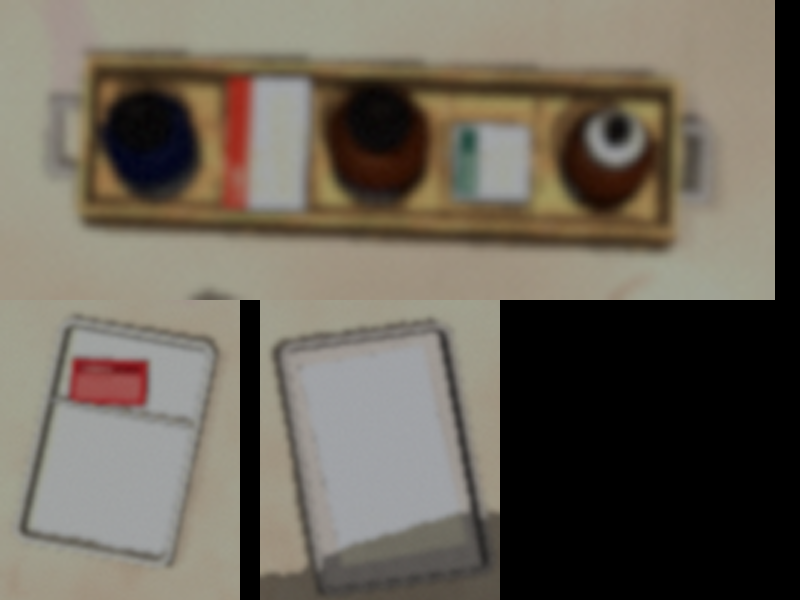

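The top crop shows the stand with blue at x≈145, the red/white lancet box, large at x≈378, the cover glass box and small at x≈610. So the two bottles to move are medium (blue) and large. Next I'll convert pixels to positions.

Run:
```python
from h import *
f=lambda x,y,z:ray('top',245+x/5,195+y/5,z)[:2]*1e3
np.set_printoptions(precision=1,suppress=True)
C=np.array([f(*p,46) if 0 else ray('top',245+p[0]/5,195+p[1]/5,.046)[:2]*1e3 for p in [(90,56),(683,82),(676,238),(82,218)]])
print('stand',C,C.mean(0),cv2.minAreaRect(C.astype(np.float32)))
for n,x,y,z in [('med cap',143,118,.110),('med body',152,148,.072),('large cap',378,118,.114),('large body',378,150,.076),('small collar',613,140,.09)]:
    print(n,f(x,y,z))
L=np.array([f(x,y,.038) for x,y in [(230,76),(309,78),(306,211),(224,209)]]);print('lancet',L.mean(0),cv2.minAreaRect(L.astype(np.float32)))
g=lambda x,y,z:ray('top',140+x/3,235+(y-300)/3,z)[:2]*1e3
T=np.array([g(*p,.020) for p in [(70,318),(217,344),(168,564),(22,535)]]);print('tray',T,T.mean(0),cv2.minAreaRect(T.astype(np.float32)))
D=np.array([g(*p,.017) for p in [(57,400),(195,424)]]);print('divider',D)
g2=lambda x,y,z:ray('top',440+(x-260)/3,235+(y-300)/3,z)[:2]*1e3
T=np.array([g2(*p,.018) for p in [(277,345),(444,322),(487,566),(320,592)]]);print('drip',T,T.mean(0),cv2.minAreaRect(T.astype(np.float32)))
im=cv2.imread('pics/s0_raw.png')
cv2.imwrite('pics/z1.png',cv2.resize(im[180:270,230:360],None,fx=6,fy=6,interpolation=cv2.INTER_CUBIC))
```

```text
stand [[ 648.1  148. ]
 [ 641.1 -123.1]
 [ 568.9 -120.2]
 [ 573.1  149.2]] [607.8  13.5] ((607.0751342773438, 13.44696044921875), (271.2289123535156, 75.07432556152344), 88.5062255859375)
med cap [607.1 117.4]
med body [601.1 116.3]
large cap [608.2  15.6]
large body [601.3  15.4]
small collar [605.1 -87.9]
lancet [610.6  66.4] ((610.6007080078125, 66.46663665771484), (37.449302673339844, 61.985469818115234), 89.65140533447266)
tray [[567.4 378.4]
 [549.3 264.3]
 [380.9 293.6]
 [400.6 405.2]] [474.6 335.4] ((475.0379333496094, 335.8702697753906), (115.55604553222656, 170.9427490234375), 80.09994506835938)
divider [[504.1 385.5]
 [487.6 278.9]]
drip [[ 558.8 -274.3]
 [ 579.2 -403.3]
 [ 392.9 -431.1]
 [ 371.1 -304.5]] [ 475.5 -353.3] ((475.3239440917969, -353.8755187988281), (190.1774444580078, 130.64512634277344), 9.13316822052002)
```

View pics/z1.png

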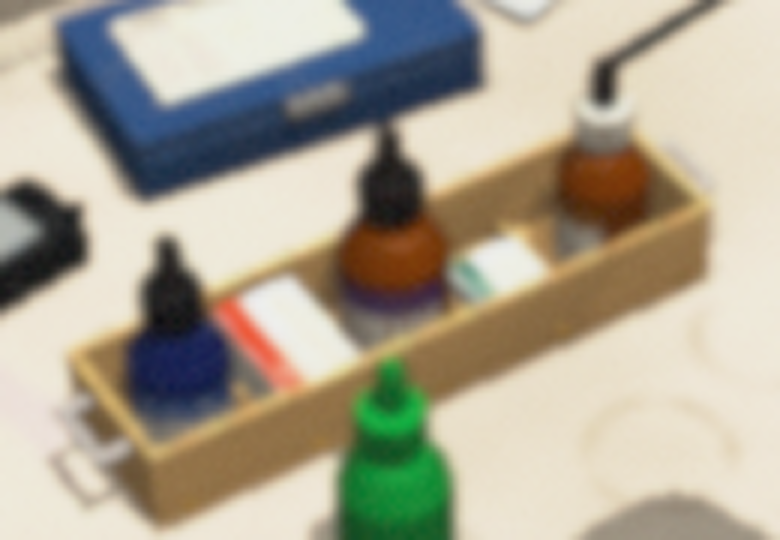

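The scene crop confirms which bottle is which: teat tips at crop (165,240) for medium and (387,128) for large, with the caps below them. I'll cross-check those against the top view.

Run:
```python
from h import *
np.set_printoptions(precision=1,suppress=True)
for n,x,y,z in [('med teat',166,242,.121),('med cap',172,300,.089),('large teat',387,130,.125),('large cap',390,190,.093),('small',603,125,.083)]:
    print(n,ray('scene',230+x/6,180+y/6,z)[:2]*1e3)
C=np.array([ray('scene',230+p[0]/6,180+p[1]/6,.046)[:2]*1e3 for p in [(70,355),(160,458),(712,205),(585,135)]]);print(C,C.mean(0))
C=np.array([ray('scene',230+p[0]/6,180+p[1]/6,.038)[:2]*1e3 for p in [(218,303),(285,275),(362,355),(285,392)]]);print(C,C.mean(0))
print(proj('top',[[.61,.1175,.12],[.6075,.0135,.124]])*5-[1225,975], proj('top',[[.61,.1175,.089],[.6075,.0135,.093]])*5-[1225,975])
```

```text
med teat [609.8 119.5]
med cap [609.9 119.2]
large teat [612.7  14.3]
large cap [611.7  14.5]
small [604.4 -87.5]
[[ 645.3  150. ]
 [ 574.5  148.9]
 [ 569.8 -120.9]
 [ 637.2 -101.9]] [606.7  19.1]
[[644.6  80.5]
 [643.2  48.4]
 [584.8  47.3]
 [584.5  84.7]] [614.3  65.2]
[[141.1 106.9]
 [382.7 115.2]] [[146.8 120.9]
 [382.7 129.1]]
```

jog_arm(motion=[[[0,0,-0.022,0,0,0.0636,1],[0,0,-0.022,0,0,0.0636,1],[0,0,-0.022,0,0,0.0636,1],[0.0543,-0.07,0,0,0,0,1],[0.0543,-0.07,0,0,0,0,1],[0.0543,-0.07,0,0,0,0,1],[0.0543,-0.07,0,0,0,0,1],[0.0543,-0.07,0,0,0,0,1],[0.0543,-0.07,0,0,0,0,1],[0.0543,-0.07,0,0,0,0,1]]], squeeze=25)

```text
clock: 1.1
eef_pos: [0.3383, -0.231, 0.2603]
orientation: [-3.142, 0.0, 0.0]
wrist_force: [0.4, -0.9, -0.3]
gripper_width: 0.0852
grasp_force: 0.0
```

jog_arm(motion=[[[0.0543,-0.07,0,0,0,0,1],[0.0543,-0.07,0,0,0,0,1],[0.0543,-0.07,0,0,0,0,1],[0.0543,-0.07,0,0,0,0,1],[0.0543,-0.07,0,0,0,0,1],[0.0543,-0.07,0,0,0,0,1],[0.0543,-0.07,0,0,0,0,1],[0.0543,-0.07,0,0,0,0,1],[0.0543,-0.07,0,0,0,0,1],[0.0543,-0.07,0,0,0,0,1]]])

```text
clock: 2.1
eef_pos: [0.609, 0.0678, 0.2619]
orientation: [-3.093, -0.137, 0.005]
wrist_force: [0.6, 0.3, 1.0]
gripper_width: 0.0855
grasp_force: 0.0
```

Run:
```python
from h import *
print(ray('top',289,263,.12),ray('top',289,270,.06)); s=ctrl.get_state();print(s['eef_pos'],s['joints'])
```

```text
[0.50970091 0.08089686 0.12      ] [0.5011775  0.08393177 0.06      ]
[0.60899497 0.06782767 0.26190358] [0.08732398 0.46258433 0.40192525 1.51143581 0.04526403 3.14061855]
```

jog_arm(motion=[[[0,0,0,0,0,-0.093,1],[0,0,0,0,0,-0.093,1],[0,0,0,0,0,-0.093,1],[0,0,0,0,0,-0.093,1],[0,0,0,0,0,-0.093,1],[0,0,0,0,0,-0.093,1],[0,0,0,0,0,-0.093,1],[0,0,0,0,0,-0.093,1],[0,0,0,0,0,-0.093,1],[0,0,0,0,0,-0.093,1]]])

```text
clock: 3.1
eef_pos: [0.608, 0.0668, 0.262]
orientation: [-2.215, -2.178, -0.043]
wrist_force: [0.0, -0.8, -0.0]
gripper_width: 0.0853
grasp_force: 0.0
```

jog_arm(motion=[[[0,0,0,0,0,-0.093,1],[0,0,0,0,0,-0.093,1],[0,0,0,0,0,-0.093,1],[0,0,0,0,0,-0.093,1],[0,0,0,0,0,-0.093,1],[0,0,0,0,0,-0.093,1],[0,0,0,0,0,-0.093,1],[0,0,0,0,0,-0.093,1],[0,0,0,0,0,-0.083,1],[0,0,0,0,0,0,1]]])

```text
clock: 4.1
eef_pos: [0.6081, 0.0669, 0.262]
orientation: [-0.456, -3.096, -0.068]
wrist_force: [0.0, 0.6, 0.0]
gripper_width: 0.0856
grasp_force: 0.0
```

```bash
cat >> h.py <<'E'
def st(tx=None):
    s=ctrl.get_state();r=R.from_rotvec(s['orientation']);T=r.as_matrix()
    want=np.array([[-1,0,0],[0,1,0],[0,0,-1.]])
    w=R.from_matrix(T.T@want).as_rotvec()/(np.pi/2)
    print('pos',s['eef_pos'].round(4),'q1,q6',s['joints'][[0,5]].round(3),'turn to yaw pi (norm)',w.round(4),'w',round(s['gripper_width'],4),'f',round(s['grasp_force'],1))
    if tx is not None: print('shift norm',(T.T@(np.array(tx)-s['eef_pos'])/.5).round(4))
E
python3 -c "
from h import *
st([.609,.1185,.26])"
```

```text
pos [0.6081 0.0669 0.262 ] q1,q6 [0.086 0.378] turn to yaw pi (norm) [ 0.0277 -0.0074 -0.1861] w 0.0856 f 0.0
shift norm [0.0279 0.0992 0.0086]
```

jog_arm(motion=[[[0,0,0,0.0138,-0.0037,-0.093,1],[0,0,0,0.0138,-0.0037,-0.093,1],[0,0,0,0,0,0,1],[-0.001,0.05,0,0,0,0,1],[-0.001,0.053,0,0,0,0,1],[0,0,0,0,0,0,1],[0,0,0,0,0,0,1]]])

```text
clock: 4.8
eef_pos: [0.6092, 0.1186, 0.2622]
orientation: [0.011, 3.141, 0.001]
wrist_force: [0.1, 0.4, 0.1]
gripper_width: 0.0855
grasp_force: 0.0
```

```bash
python3 -c "
from h import *
st([.609,.1185,.105])"
```

```text
pos [0.6092 0.1186 0.2622] q1,q6 [0.192 0.199] turn to yaw pi (norm) [ 0.0002  0.0001 -0.0043] w 0.0855 f 0.0
shift norm [ 5.000e-04 -3.000e-04  3.143e-01]
```

jog_arm(motion=[[[0,0,0.05,0,0,-0.004,1],[0,0,0.06,0,0,0,1],[0,0,0.06,0,0,0,0.8],[0,0,0.06,0,0,0,0.7],[0,0,0.05,0,0,0,0.6],[0,0,0.0344,0,0,0,0.5],[0,0,0,0,0,0,0.5]]])

```text
clock: 5.5
eef_pos: [0.608, 0.1172, 0.1029]
orientation: [-0.0, -3.138, 0.001]
wrist_force: [-0.2, -0.8, 0.5]
gripper_width: 0.0428
grasp_force: 0.0
```

jog_arm(motion=[[[0,0,0,0,0,0,0],[0,0,0,0,0,0,0],[0,0,0,0,0,0,0],[0,0,0,0,0,0,0],[0,0,0,0,0,0,0],[0,0,0,0,0,0,0]]], squeeze=25)

```text
clock: 6.1
eef_pos: [0.6095, 0.1184, 0.1054]
orientation: [-0.006, 3.141, 0.0]
wrist_force: [0.6, -0.6, -0.3]
gripper_width: 0.0001
grasp_force: 0.0
```

Run:
```python
from h import *
snap('scene','s1',(215,160,345,260),6)
```

```text
(no output)
```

View pics/s1.png

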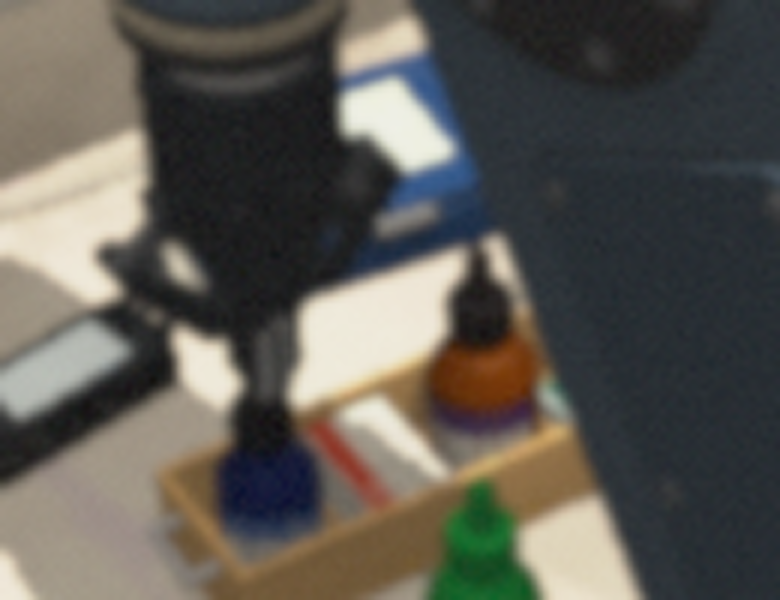

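The view shows the shut fingers ending near crop (270,395), right above or behind the medium cap at (262,425), which hasn't moved. I'll check the expected projections.

Run:
```python
from h import *
st()
for z in (.083,.098,.105,.13): print(z,(proj('scene',[[.6095,.1184,z]])-[215,160])*6)
im=ctrl.capture('top')[:,:,::-1]
im=im[180:250,245:345]
cv2.imwrite('pics/t1.png',cv2.resize(im,None,fx=7,fy=7,interpolation=cv2.INTER_CUBIC))
print((proj('top',[[.6095,.1184,.083],[.6095,.1184,.13]])-[245,180])*7)
```

```text
pos [0.6095 0.1184 0.1053] q1,q6 [0.192 0.188] turn to yaw pi (norm) [0.0001 0.0005 0.0024] w -0.0003 f 0.0
0.083 [[265.23121137 430.5259965 ]]
0.098 [[262.69112105 403.54879576]]
0.105 [[261.49286785 390.82266678]]
0.13 [[257.14492289 344.64502387]]
[[204.14389806 279.43053188]
 [191.87744679 249.69844454]]
```

View pics/t1.png

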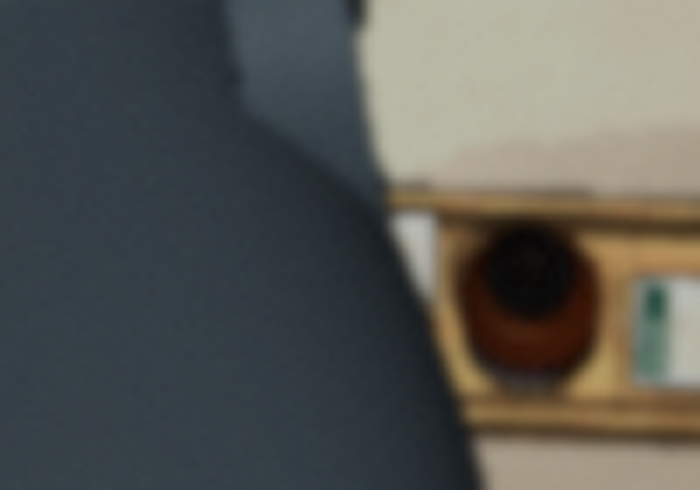

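The top view is blocked by the arm, and only the large bottle is visible at (530,275). I'll brighten the scene crop.

Run:
```python
from h import *
im=np.mean([ctrl.capture('scene')[:,:,::-1].astype(float) for _ in range(6)],0)[195:255,235:285]
im=(255*(np.clip(im,0,110)/110)**.6).astype(np.uint8)
im=cv2.resize(im,None,fx=10,fy=10,interpolation=cv2.INTER_CUBIC)
cv2.imwrite('pics/s2.png',im)
print((proj('scene',[[.6095,.1184,.083],[.6095,.1184,.098],[.609,.1185,.08],[.609,.1185,.123]])-[235,195])*10)
```

```text
[[242.05201895 367.54332749]
 [237.81853508 322.58132627]
 [243.59092466 377.82649827]
 [231.33389965 247.52005678]]
```

View pics/s2.png

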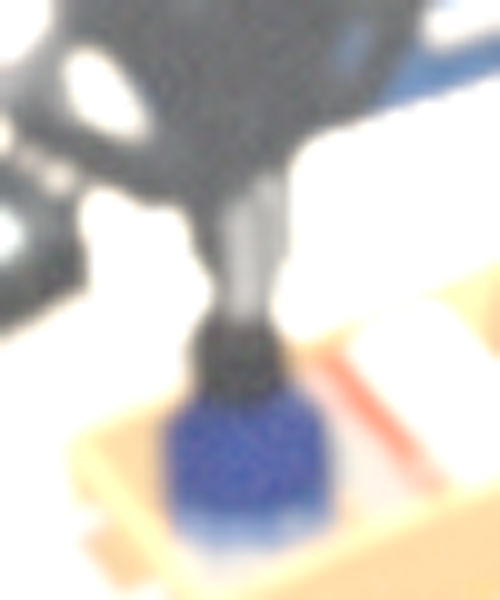

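The brightened crop shows the light grey fingers ending crisply at about (245,315), the cap's top edge, and no teat in front of them. Either the fingertips are higher than assumed or they sit inside the cap. I'll open to about 34 mm and look again.

jog_arm(motion=[[[0,0,0,0,0,0,0.45],[0,0,0,0,0,0,0.45],[0,0,0,0,0,0,0.45],[0,0,0,0,0,0,0.45],[0,0,0,0,0,0,0.45]]])

```text
clock: 7.0
eef_pos: [0.6094, 0.1184, 0.1052]
orientation: [-0.006, 3.141, 0.0]
wrist_force: [-0.1, 0.9, -0.4]
gripper_width: 0.0382
grasp_force: 0.0
```

Run:
```python
from h import *
st()
im=np.mean([ctrl.capture('scene')[:,:,::-1].astype(float) for _ in range(6)],0)[195:255,225:295]
im=(255*(np.clip(im,0,110)/110)**.6).astype(np.uint8)
im=cv2.resize(im,None,fx=10,fy=10,interpolation=cv2.INTER_CUBIC)
cv2.imwrite('pics/s3.png',im)
for y in (.1184-.019,.1184+.019): print((proj('scene',[[.6095,y,.083],[.6095,y,.098]])-[225,195])*10)
```

```text
pos [0.6094 0.1184 0.1052] q1,q6 [0.192 0.188] turn to yaw pi (norm) [0.0001 0.0004 0.0025] w 0.0382 f 0.0
[[410.11398139 336.45456395]
 [406.40268411 291.50262859]]
[[273.26612887 398.96276054]
 [268.49949065 353.99303955]]
```

View pics/s3.png

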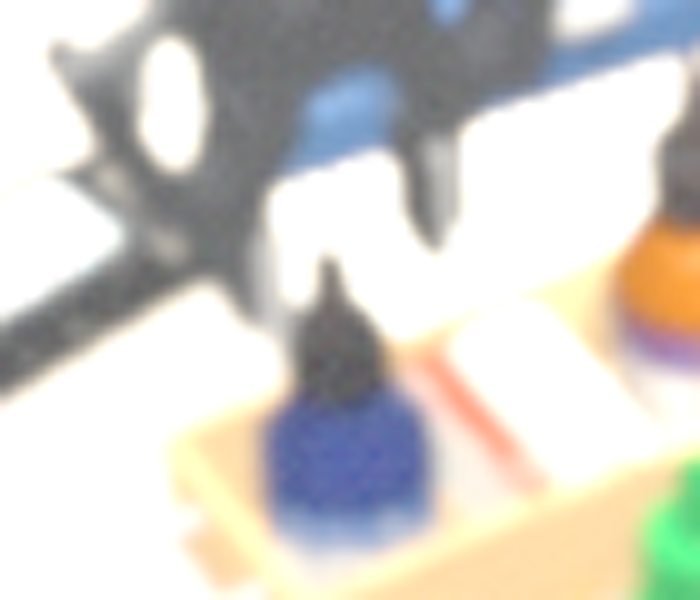

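Run:
```python
from h import *
for n,u,v in [('R',437,245),('L',280,330)]:
  for z in (.083,.095,.11): print(n,z,ray('scene',225+u/10,195+v/10,z))
```

```text
R 0.083 [0.63342548 0.0773906  0.083     ]
R 0.095 [0.62212002 0.08343312 0.095     ]
R 0.11 [0.6079882  0.09098627 0.11      ]
L 0.083 [0.62912278 0.12418166 0.083     ]
L 0.095 [0.61786813 0.12967167 0.095     ]
L 0.11 [0.60379982 0.13653418 0.11      ]
```

jog_arm(motion=[[[0,0,0,0,0,0,0.7],[0,0,0,0,0,0,0.7],[0,0,0,0,0,0,0.7],[0,0,0.016,0,0,0,0.7],[0,0,0.016,0,0,0,0.7],[0,0,0,0,0,0,0.7]]])

```text
clock: 7.9
eef_pos: [0.6085, 0.1182, 0.0875]
orientation: [0.006, -3.14, 0.0]
wrist_force: [-0.4, -0.4, 0.4]
gripper_width: 0.0599
grasp_force: 0.0
```

jog_arm(motion=[[[0,0,0,0,0,0,0.4],[0,0,0,0,0,0,0.3],[0,0,0,0,0,0,0.1],[0,0,0,0,0,0,0],[0,0,0,0,0,0,0],[0,0,0,0,0,0,0],[0,0,0,0,0,0,0]]], squeeze=25)

```text
clock: 8.6
eef_pos: [0.6097, 0.1185, 0.0895]
orientation: [-0.006, 3.14, 0.0]
wrist_force: [-0.5, 1.8, 3.9]
gripper_width: 0.0255
grasp_force: 24.8
```

jog_arm(motion=[[[0,0,-0.02,0,0,0,0],[0,0,-0.05,0,0,0,0],[0,0,-0.06,0,0,0,0],[0,0,-0.06,0,0,0,0],[0,0,-0.06,0,0,0,0],[0,0,-0.06,0,0,0,0],[0,0,-0.03,0,0,0,0],[0.016,-0.0426,0,0,0,0,0],[0.03,-0.08,0,0,0,0,0],[0.03,-0.08,0,0,0,0,0]]])

```text
clock: 9.6
eef_pos: [0.571, 0.0162, 0.2595]
orientation: [-0.008, 3.141, -0.0]
wrist_force: [0.6, -0.8, -0.8]
gripper_width: 0.025
grasp_force: 24.7
```

jog_arm(motion=[[[0.03,-0.08,0,0,0,0,0],[0.03,-0.08,0,0,0,0,0],[0.03,-0.08,0,0,0,0,0],[0.03,-0.08,0,0,0,0,0],[0.03,-0.08,0,0,0,0,0],[0.03,-0.08,0,0,0,0,0],[0.03,-0.08,0,0,0,0,0],[0.03,-0.08,0,0,0,0,0],[0.03,-0.08,0,0,0,0,0],[0.01,-0.03,0,0,0,0,0]]])

```text
clock: 10.6
eef_pos: [0.4314, -0.3615, 0.2593]
orientation: [-0.002, 3.141, -0.0]
wrist_force: [0.7, 0.3, -0.1]
gripper_width: 0.0252
grasp_force: 24.7
```

```bash
python3 -c "
from h import *
st([.431,-.360,.0895])
im=np.hstack([ctrl.capture('top')[230:350,420:540],ctrl.capture('top')[190:310,245:365]])[:,:,::-1]
cv2.imwrite('pics/t2.png',cv2.resize(im,None,fx=3.3,fy=3.3,interpolation=cv2.INTER_CUBIC))"
```

```text
pos [ 0.4314 -0.3615  0.2593] q1,q6 [-0.697 -0.699] turn to yaw pi (norm) [-0.0002  0.0001  0.0007] w 0.0252 f 24.7
shift norm [0.0008 0.0031 0.3396]
```

jog_arm(motion=[[[0,0.002,0.05,0,0,0,0],[0,0,0.06,0,0,0,0],[0,0,0.06,0,0,0,0],[0,0,0.06,0,0,0,0],[0,0,0.05,0,0,0,0],[0,0,0.04,0,0,0,0],[0,0,0.018,0,0,0,0],[0,0,0,0,0,0,0],[0,0,0.003,0,0,0,0],[0,0,0,0,0,0,0]]])

```text
clock: 11.7
eef_pos: [0.4339, -0.3578, 0.0895]
orientation: [-0.006, 3.14, -0.001]
wrist_force: [0.2, -0.5, 0.6]
gripper_width: 0.0255
grasp_force: 26.7
```

View pics/t2.png

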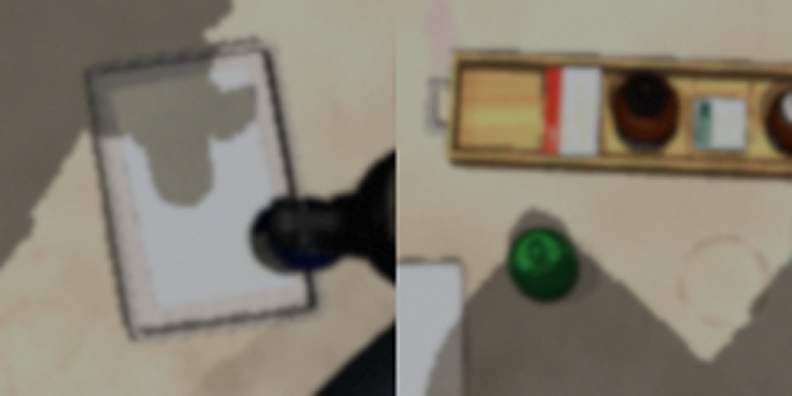

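The left half shows the held blue bottle at about crop (300,235), over the tray's right edge because it is high in the picture. The right half shows the medium bay empty and the other bottles in place. I'll check the projection.

```bash
python3 -c "
from h import *
st([.431,-.360,.0895])
print(proj('top',[[.4314,-.3615,.19],[.4314,-.3615,.22],[.4314,-.3615,.26]]), 420+300/3.3,230+235/3.3)
im=np.hstack([ctrl.capture('top')[230:350,420:540],ctrl.capture('top')[190:310,245:365]])[:,:,::-1]
cv2.imwrite('pics/t3.png',cv2.resize(im,None,fx=3.3,fy=3.3,interpolation=cv2.INTER_CUBIC))"
```

```text
pos [ 0.4339 -0.3578  0.0895] q1,q6 [-0.69  -0.694] turn to yaw pi (norm) [-0.0005  0.0011  0.0026] w 0.0255 f 26.7
shift norm [ 0.0057 -0.0044 -0.0001]
[[508.72438132 302.04704883]
 [513.67372081 301.22249891]
 [520.69348727 300.05302005]] 510.90909090909093 301.21212121212125
```

View pics/t3.png

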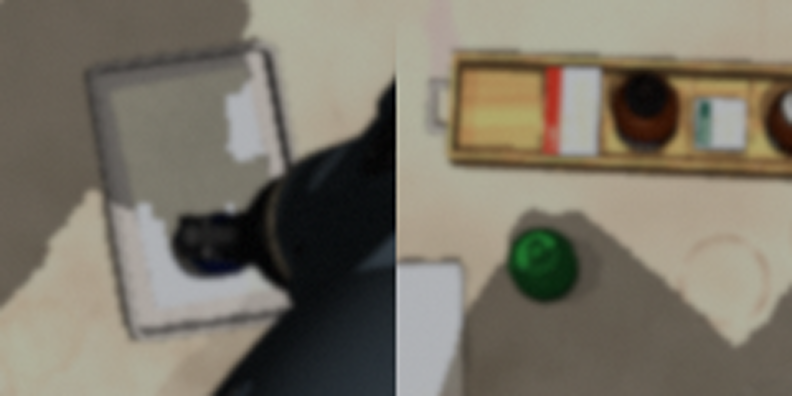

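The bottle is inside the tray at left crop (205,245), well within the rim. I'll release it and go for the large bottle.

jog_arm(motion=[[[0,0,0,0,0,0,0.3],[0,0,0,0,0,0,0.5],[0,0,0,0,0,0,0.65],[0,0,0,0,0,0,0.65],[0,0,-0.02,0,0,0,0.65],[0,0,-0.07,0,0,0,0.65],[0,0,-0.08,0,0,0,0.65],[0,0,-0.08,0,0,0,0.65],[0,0,-0.06,0,0,0,0.65],[0,0,-0.03,0,0,0,0.65]]])

```text
clock: 12.8
eef_pos: [0.4337, -0.3581, 0.2623]
orientation: [-0.006, 3.138, -0.004]
wrist_force: [0.1, 0.4, -0.1]
gripper_width: 0.0554
grasp_force: 0.0
```

jog_arm(motion=[[[-0.036,0.075,0,0,0,0,0.65],[-0.036,0.075,0,0,0,0,0.65],[-0.036,0.075,0,0,0,0,0.65],[-0.036,0.075,0,0,0,0,0.65],[-0.036,0.075,0,0,0,0,0.65],[-0.036,0.075,0,0,0,0,0.65],[-0.036,0.075,0,0,0,0,0.65],[-0.036,0.075,0,0,0,0,0.65],[-0.036,0.075,0,0,0,0,0.65],[-0.034,0.074,0,0,0,0,0.65]]])

```text
clock: 13.8
eef_pos: [0.6112, 0.0193, 0.2596]
orientation: [-0.006, 3.14, 0.0]
wrist_force: [1.1, 0.1, -0.3]
gripper_width: 0.0556
grasp_force: 0.0
```

```bash
python3 -c "
from h import *
st([.6105,.0145,.0955])
im=np.hstack([ctrl.capture('top')[230:350,420:540],ctrl.capture('scene')[175:265,240:330]][:1])[:,:,::-1]
cv2.imwrite('pics/t4.png',cv2.resize(im,None,fx=5,fy=5,interpolation=cv2.INTER_CUBIC))"
```

```text
pos [0.6112 0.0193 0.2596] q1,q6 [0.032 0.028] turn to yaw pi (norm) [0.0001 0.0009 0.0026] w 0.0556 f 0.0
shift norm [ 0.0018 -0.0097  0.3281]
```

View pics/t4.png

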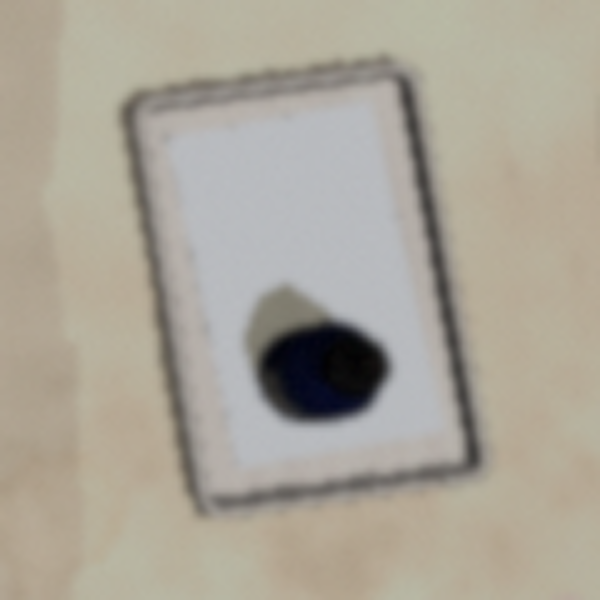

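The medium bottle stands upright in the tray, with its cap at about (355,368). Now the large bottle.

jog_arm(motion=[[[0.0018,-0.0097,0.03,0,0,0,0.7],[0,0,0.06,0,0,0,0.7],[0,0,0.06,0,0,0,0.7],[0,0,0.06,0,0,0,0.7],[0,0,0.06,0,0,0,0.7],[0,0,0.038,0,0,0,0.7],[0,0,0.02,0,0,0,0.7],[0,0,0,0,0,0,0.6],[0,0,0,0,0,0,0.4],[0,0,0,0,0,0,0.2]]])

```text
clock: 14.9
eef_pos: [0.6108, 0.0127, 0.0962]
orientation: [-0.006, 3.139, 0.0]
wrist_force: [-1.1, 0.4, 4.7]
gripper_width: 0.0271
grasp_force: 24.4
```

jog_arm(motion=[[[0,0,0,0,0,0,0],[0,0,0,0,0,0,0],[0,0,0,0,0,0,0],[0,0,0,0,0,0,0],[0,0,0,0,0,0,0]]], squeeze=25)

```text
clock: 15.4
eef_pos: [0.6109, 0.0129, 0.0961]
orientation: [-0.006, 3.139, 0.001]
wrist_force: [-0.1, 0.8, 7.6]
gripper_width: 0.027
grasp_force: 24.7
```

jog_arm(motion=[[[0,0,-0.02,0,0,0,0],[0,0,-0.05,0,0,0,0],[0,0,-0.06,0,0,0,0],[0,0,-0.06,0,0,0,0],[0,0,-0.06,0,0,0,0],[0,0,-0.06,0,0,0,0],[0,0,-0.03,0,0,0,0],[0.01,-0.04,0,0,0,0,0],[0.02,-0.08,0,0,0,0,0],[0.02,-0.08,0,0,0,0,0]]])

```text
clock: 16.4
eef_pos: [0.5849, -0.0881, 0.2657]
orientation: [-0.008, 3.14, -0.0]
wrist_force: [1.0, -0.5, -0.6]
gripper_width: 0.0268
grasp_force: 24.6
```

jog_arm(motion=[[[0.02,-0.08,0,0,0,0,0],[0.02,-0.08,0,0,0,0,0],[0.02,-0.08,0,0,0,0,0],[0.02,-0.08,0,0,0,0,0],[0.02,-0.08,0,0,0,0,0],[0.02,-0.08,0,0,0,0,0],[0.012,-0.04,0,0,0,0,0],[0,0,0,0,0,0,0],[0,0,0,0,0,0,0]]])

```text
clock: 17.3
eef_pos: [0.5201, -0.3477, 0.2651]
orientation: [-0.005, 3.141, 0.0]
wrist_force: [-0.5, 0.4, 0.4]
gripper_width: 0.0274
grasp_force: 24.7
```

jog_arm(motion=[[[0,0,0.05,0,0,0,0],[0,0,0.06,0,0,0,0],[0,0,0.06,0,0,0,0],[0,0,0.06,0,0,0,0],[0,0,0.05,0,0,0,0],[0,0,0.04,0,0,0,0],[0,0,0.017,0,0,0,0],[0,0,0.002,0,0,0,0],[0,0,0,0,0,0,0],[0,0,0,0,0,0,0]]])

```text
clock: 18.3
eef_pos: [0.5209, -0.3475, 0.0961]
orientation: [-0.007, 3.14, -0.001]
wrist_force: [-0.4, 0.1, -0.3]
gripper_width: 0.0273
grasp_force: 30.7
```

jog_arm(motion=[[[0,0,0,0,0,0,0.3],[0,0,0,0,0,0,0.5],[0,0,0,0,0,0,0.65],[0,0,0,0,0,0,0.65],[0,0,-0.02,0,0,0,0.65],[0,0,-0.07,0,0,0,0.65],[0,0,-0.08,0,0,0,0.65],[0,0,-0.08,0,0,0,0.65],[0,0,-0.06,0,0,0,0.8],[0,0,-0.03,0,0,0,1]]])

```text
clock: 19.3
eef_pos: [0.5207, -0.348, 0.269]
orientation: [-0.006, 3.137, -0.003]
wrist_force: [0.1, -0.1, -1.0]
gripper_width: 0.0808
grasp_force: 0.0
```

jog_arm(motion=[[[-0.018,0.083,0,0,0,0,1],[-0.018,0.083,0,0,0,0,1],[-0.018,0.083,0,0,0,0,1],[-0.018,0.083,0,0,0,0,1],[-0.018,0.083,0,0,0,0,1],[-0.018,0.083,0,0,0,0,1],[-0.018,0.083,0,0,0,0,1],[-0.018,0.083,0,0,0,0,1],[-0.018,0.083,0,0,0,0,1],[-0.016,0.081,0,0,0,0,1]]])

```text
clock: 20.3
eef_pos: [0.6077, 0.0686, 0.2661]
orientation: [-0.006, 3.14, 0.0]
wrist_force: [1.6, -0.1, 0.2]
gripper_width: 0.0854
grasp_force: 0.0
```

```bash
python3 -c "
from h import *
st([.610,.0655,.075])
a=ctrl.capture('top')[230:350,420:540][:,:,::-1];b=ctrl.capture('scene')[175:265,230:365][:,:,::-1]
a=cv2.resize(a,(300,300));b=cv2.resize(b,(450,300),interpolation=cv2.INTER_CUBIC)
cv2.imwrite('pics/t5.png',np.hstack([a,b]))"
```

```text
pos [0.6077 0.0686 0.2661] q1,q6 [0.112 0.108] turn to yaw pi (norm) [0.0002 0.001  0.0026] w 0.0854 f 0.0
shift norm [-0.004  -0.0062  0.3823]
```

View pics/t5.png

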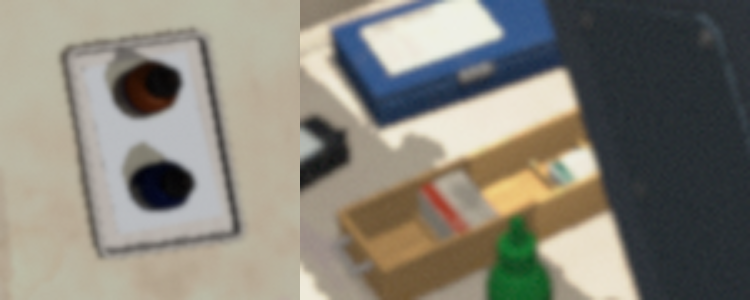

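Both bottles stand in the tray at left crop (150,90) and (165,185), and the lancet box sits alone between empty bays. I'll descend on the box.

jog_arm(motion=[[[-0.0046,-0.0062,0.05,0,0,0,1],[0,0,0.07,0,0,0,1],[0,0,0.08,0,0,0,1],[0,0,0.08,0,0,0,1],[0,0,0.07,0,0,0,1],[0,0,0.06,0,0,0,1],[0,0,0.038,0,0,0,1],[0,0,0,0,0,0,1]]])

```text
clock: 21.2
eef_pos: [0.6085, 0.0631, 0.0393]
orientation: [0.005, -3.138, 0.0]
wrist_force: [-0.5, -0.2, 0.5]
gripper_width: 0.0856
grasp_force: 0.0
```

jog_arm(motion=[[[0,0,0.01,0,0,0,0.9],[0,0,0.01,0,0,0,0.7],[0,0,0,0,0,0,0.6],[0,0,0,0,0,0,0.5],[0,0,0,0,0,0,0.3],[0,0,0,0,0,0,0.2],[0,0,0,0,0,0,0.2],[0,0,0,0,0,0,0.2]]], squeeze=25)

```text
clock: 22.0
eef_pos: [0.6127, 0.064, 0.0343]
orientation: [-0.006, 3.135, 0.001]
wrist_force: [0.3, -0.4, 22.8]
gripper_width: 0.0172
grasp_force: 11.6
```

jog_arm(motion=[[[0,0,-0.03,0,0,0,0.3],[0,0,-0.03,0,0,0,0.8],[0,0,0,0,0,0,1],[0,0,0,0,0,0,1],[0,0,0,0,0,0,1],[0,0,0,0,0,0,1],[0,0,0,0,0,0,1]]])

```text
clock: 22.7
eef_pos: [0.6097, 0.0636, 0.0606]
orientation: [0.006, -3.141, -0.0]
wrist_force: [0.5, 0.5, 0.2]
gripper_width: 0.085
grasp_force: 0.0
```

```bash
python3 -c "
from h import *
st([.610,.0655,.017])
b=ctrl.capture('scene')[150:270,220:380][:,:,::-1]
cv2.imwrite('pics/s6.png',cv2.resize(b,None,fx=5,fy=5,interpolation=cv2.INTER_CUBIC))"
```

```text
pos [0.6097 0.0636 0.0606] q1,q6 [0.104 0.1  ] turn to yaw pi (norm) [ 0.0001 -0.0001  0.0025] w 0.085 f 0.0
shift norm [-0.0005  0.0037  0.0873]
```

View pics/s6.png

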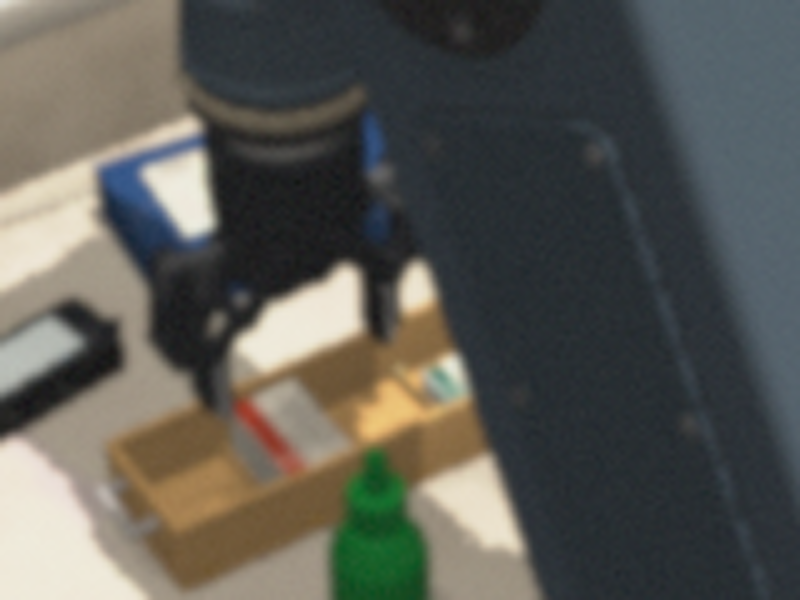

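The open fingertips are at about (215,405) and (385,335), straddling the lancet box, which is intact with its top at about (290,425).

```bash
python3 -c "
from h import *
for z in (.04,.055,.065,.075): print(z,ray('scene',220+215/5,150+405/5,z),ray('scene',220+385/5,150+335/5,z))
print(ray('scene',220+290/5,150+427/5,.038))"
```

```text
0.04 [0.64597458 0.08926605 0.04      ] [ 0.64105882 -0.00904297  0.04      ]
0.055 [0.63223873 0.09634442 0.055     ] [ 6.27392582e-01 -5.72445821e-04  5.50000000e-02]
0.065 [0.62308149 0.10106333 0.065     ] [0.61828176 0.00507457 0.065     ]
0.075 [0.61392426 0.10578224 0.075     ] [0.60917093 0.01072158 0.075     ]
[0.61325232 0.065506   0.038     ]
```

jog_arm(motion=[[[0,0.003,0.03,0,0,0,1],[0,0,0.03,0,0,0,1],[0,0,0.022,0,0,0,1],[0,0,0.005,0,0,0,1],[0,0,0,0,0,0,1]]])

```text
clock: 23.25
eef_pos: [0.6099, 0.0651, 0.0175]
orientation: [0.006, -3.142, -0.0]
wrist_force: [-0.1, -0.1, -0.1]
gripper_width: 0.0853
grasp_force: 0.0
```

jog_arm(motion=[[[0,0,0,0,0,0,0.8],[0,0,0,0,0,0,0.7],[0,0,0,0,0,0,0.6],[0,0,0,0,0,0,0.5],[0,0,0,0,0,0,0.3],[0,0,0,0,0,0,0.2],[0,0,0,0,0,0,0.2],[0,0,0,0,0,0,0.2]]], squeeze=25)

```text
clock: 24.05
eef_pos: [0.6106, 0.0669, 0.0184]
orientation: [-0.008, 3.14, 0.005]
wrist_force: [-1.3, 11.3, 5.3]
gripper_width: 0.0377
grasp_force: 25.9
```

jog_arm(motion=[[[0,0,-0.01,0,0,0,0.2],[0,0,-0.04,0,0,0,0.2],[0,0,-0.06,0,0,0,0.2],[0,0,-0.07,0,0,0,0.2],[0,0,-0.07,0,0,0,0.2],[0,0,-0.07,0,0,0,0.2],[0,0,-0.04,0,0,0,0.2],[0,0,0,0,0,0,0.2]]], squeeze=30)

```text
clock: 24.85
eef_pos: [0.6114, 0.0653, 0.2009]
orientation: [-0.006, 3.136, 0.001]
wrist_force: [0.2, 0.1, -0.5]
gripper_width: 0.0376
grasp_force: 30.2
```

jog_arm(motion=[[[0.02,0.035,0,0,0,0,0.2],[0.042,0.068,0,0,0,0,0.2],[0.042,0.068,0,0,0,0,0.2],[0.042,0.068,0,0,0,0,0.2],[0.042,0.068,0,0,0,0,0.2],[0.042,0.068,0,0,0,0,0.2],[0.042,0.068,0,0,0,0,0.2],[0.042,0.068,0,0,0,0,0.2],[0.018,0.035,0,0,0,0,0.2],[0,0,0,0,0,0,0.2]]])

```text
clock: 25.85
eef_pos: [0.4412, 0.3393, 0.1966]
orientation: [0.011, -3.141, 0.0]
wrist_force: [-0.7, 0.1, -1.5]
gripper_width: 0.0375
grasp_force: 30.2
```

```bash
python3 -c "
from h import *
st([.4445,.340,.019])"
```

```text
pos [0.4412 0.3393 0.1966] q1,q6 [0.655 0.648] turn to yaw pi (norm) [-0.0001 -0.0003  0.0045] w 0.0375 f 30.2
shift norm [-0.0067  0.0014  0.3552]
```

jog_arm(motion=[[[-0.0067,0.0014,0.05,0,0,0,0.2],[0,0,0.07,0,0,0,0.2],[0,0,0.07,0,0,0,0.2],[0,0,0.07,0,0,0,0.2],[0,0,0.05,0,0,0,0.2],[0,0,0.03,0,0,0,0.2],[0,0,0.015,0,0,0,0.2],[0,0,0.002,0,0,0,0.2],[0,0,0,0,0,0,0.2]]])

```text
clock: 26.75
eef_pos: [0.4468, 0.3381, 0.0196]
orientation: [-0.006, 3.14, 0.001]
wrist_force: [-0.1, 0.7, -1.2]
gripper_width: 0.0375
grasp_force: 30.2
```

jog_arm(motion=[[[0,0,0,0,0,0,0.5],[0,0,0,0,0,0,0.6],[0,0,0,0,0,0,0.65],[0,0,-0.02,0,0,0,0.65],[0,0,-0.05,0,0,0,0.65],[0,0,-0.08,0,0,0,0.65],[0,0,-0.09,0,0,0,0.65],[0,0,-0.09,0,0,0,0.65],[0,0,-0.09,0,0,0,0.65],[0,0,-0.06,0,0,0,0.65]]])

```text
clock: 27.75
eef_pos: [0.4464, 0.3383, 0.2635]
orientation: [-0.006, 3.138, 0.004]
wrist_force: [-0.1, 0.7, 0.0]
gripper_width: 0.0557
grasp_force: 0.0
```

jog_arm(motion=[[[-0.009,-0.086,0,0,0,0,0.65],[-0.009,-0.086,0,0,0,0,0.65],[-0.009,-0.086,0,0,0,0,0.65],[-0.009,-0.086,0,0,0,0,0.65],[-0.009,-0.086,0,0,0,0,0.65],[-0.009,-0.086,0,0,0,0,0.65],[-0.009,-0.086,0,0,0,0,0.65],[-0.009,-0.086,0,0,0,0,0.65],[-0.009,-0.086,0,0,0,0,0.65],[-0.009,-0.086,0,0,0,0,0.65]]])

```text
clock: 28.75
eef_pos: [0.4926, -0.0934, 0.2601]
orientation: [-0.006, 3.14, -0.0]
wrist_force: [0.8, 0.5, -0.8]
gripper_width: 0.0554
grasp_force: 0.0
```

jog_arm(motion=[[[-0.009,-0.086,0,0,0,0,0.65],[-0.009,-0.086,0,0,0,0,0.65],[-0.009,-0.086,0,0,0,0,0.65],[-0.009,-0.086,0,0,0,0,0.65],[-0.009,-0.086,0,0,0,0,0.65],[-0.009,-0.08,0,0,0,0,0.65],[0,0,0,0,0,0,0.65],[0,0,0,0,0,0,0.65]]])

```text
clock: 29.55
eef_pos: [0.5206, -0.347, 0.2592]
orientation: [-0.004, 3.141, 0.001]
wrist_force: [-0.6, 0.7, -0.1]
gripper_width: 0.0555
grasp_force: 0.0
```

```bash
python3 -c "
from h import *
st([.5208,-.3477,.086])"
```

```text
pos [ 0.5206 -0.347   0.2592] q1,q6 [-0.588 -0.591] turn to yaw pi (norm) [0.0003 0.0003 0.0016] w 0.0555 f 0.0
shift norm [-3.000e-04 -1.500e-03  3.465e-01]
```

jog_arm(motion=[[[0,-0.0015,0.05,0,0,0,0.65],[0,0,0.07,0,0,0,0.65],[0,0,0.07,0,0,0,0.65],[0,0,0.06,0,0,0,0.65],[0,0,0.05,0,0,0,0.65],[0,0,0.03,0,0,0,0.65],[0,0,0.0165,0,0,0,0.65],[0,0,0,0,0,0,0.65],[0,0,0,0,0,0,0.4],[0,0,0,0,0,0,0.3]]])

```text
clock: 30.55
eef_pos: [0.5216, -0.3474, 0.0871]
orientation: [-0.006, 3.139, -0.001]
wrist_force: [-0.6, 1.8, 8.6]
gripper_width: 0.0284
grasp_force: 30.6
```

jog_arm(motion=[[[0,0,0,0,0,0,0.1],[0,0,0,0,0,0,0.1],[0,0,0,0,0,0,0.1],[0,0,0,0,0,0,0.1],[0,0,0,0,0,0,0.1]]], squeeze=30)

```text
clock: 31.05
eef_pos: [0.5218, -0.3475, 0.0872]
orientation: [-0.006, 3.139, -0.001]
wrist_force: [0.4, 1.9, 7.6]
gripper_width: 0.0281
grasp_force: 29.2
```

jog_arm(motion=[[[0,0,-0.02,0,0,0,0.1],[0,0,-0.05,0,0,0,0.1],[0,0,-0.06,0,0,0,0.1],[0,0,-0.07,0,0,0,0.1],[0,0,-0.07,0,0,0,0.1],[0,0,-0.06,0,0,0,0.1],[0,0,-0.03,0,0,0,0.1],[-0.01,0.04,0,0,0,0,0.1],[-0.02,0.08,0,0,0,0,0.1],[-0.02,0.08,0,0,0,0,0.1]]])

```text
clock: 32.05
eef_pos: [0.5455, -0.2465, 0.2668]
orientation: [-0.004, 3.14, -0.001]
wrist_force: [0.2, -0.1, -0.3]
gripper_width: 0.028
grasp_force: 29.7
```

jog_arm(motion=[[[-0.02,0.08,0,0,0,0,0.1],[-0.02,0.08,0,0,0,0,0.1],[-0.02,0.08,0,0,0,0,0.1],[-0.02,0.08,0,0,0,0,0.1],[-0.02,0.08,0,0,0,0,0.1],[-0.014,0.08,0,0,0,0,0.1],[-0.01,0.042,0,0,0,0,0.1],[0,0,0,0,0,0,0.1],[0,0,0,0,0,0,0.1]]])

```text
clock: 32.95
eef_pos: [0.6065, 0.0141, 0.2666]
orientation: [-0.007, 3.14, -0.0]
wrist_force: [-0.3, 1.2, 0.2]
gripper_width: 0.028
grasp_force: 29.7
```

```bash
python3 -c "
from h import *
st([.609,.0137,.089])"
```

```text
pos [0.6065 0.0141 0.2666] q1,q6 [0.023 0.019] turn to yaw pi (norm) [-0.0001  0.0008  0.003 ] w 0.028 f 29.7
shift norm [-0.0046 -0.0009  0.3552]
```

jog_arm(motion=[[[-0.0046,-0.0009,0.04,0,0,0,0.1],[0,0,0.06,0,0,0,0.1],[0,0,0.07,0,0,0,0.1],[0,0,0.06,0,0,0,0.1],[0,0,0.05,0,0,0,0.1],[0,0,0.03,0,0,0,0.1],[0,0,0.03,0,0,0,0.1],[0,0,0.013,0,0,0,0.1],[0,0,0.003,0,0,0,0.1],[0,0,0,0,0,0,0.1]]])

```text
clock: 33.95
eef_pos: [0.6091, 0.0129, 0.0886]
orientation: [-0.005, 3.14, 0.0]
wrist_force: [-0.6, -0.2, -0.4]
gripper_width: 0.028
grasp_force: 29.7
```

jog_arm(motion=[[[0,0,0,0,0,0,0.3],[0,0,0,0,0,0,0.5],[0,0,0,0,0,0,0.65],[0,0,0,0,0,0,0.65],[0,0,-0.02,0,0,0,0.65],[0,0,-0.07,0,0,0,0.65],[0,0,-0.08,0,0,0,0.65],[0,0,-0.08,0,0,0,0.65],[0,0,-0.06,0,0,0,0.65],[0,0,-0.03,0,0,0,0.65]]])

```text
clock: 34.95
eef_pos: [0.6094, 0.0137, 0.2619]
orientation: [-0.006, 3.137, 0.0]
wrist_force: [1.1, 0.2, -0.2]
gripper_width: 0.0559
grasp_force: 0.0
```

jog_arm(motion=[[[0.035,-0.074,0,0,0,0,0.65],[0.035,-0.074,0,0,0,0,0.65],[0.035,-0.074,0,0,0,0,0.65],[0.035,-0.074,0,0,0,0,0.65],[0.035,-0.074,0,0,0,0,0.65],[0.035,-0.074,0,0,0,0,0.65],[0.035,-0.074,0,0,0,0,0.65],[0.035,-0.074,0,0,0,0,0.65],[0.035,-0.074,0,0,0,0,0.65],[0.035,-0.074,0,0,0,0,0.65]]])

```text
clock: 35.95
eef_pos: [0.4343, -0.3584, 0.2587]
orientation: [-0.006, 3.14, -0.001]
wrist_force: [0.8, -0.3, -0.6]
gripper_width: 0.0554
grasp_force: 0.0
```

jog_arm(motion=[[[0,0,0,0,0,0,0.65],[0,0,0,0,0,0,0.65]]])

```text
clock: 36.15
eef_pos: [0.4348, -0.3576, 0.2583]
orientation: [-0.003, 3.141, 0.0]
wrist_force: [-0.1, 0.4, 0.2]
gripper_width: 0.0556
grasp_force: 0.0
```

```bash
python3 -c "
from h import *
st([.4338,-.358,.082])"
```

```text
pos [ 0.4348 -0.3576  0.2583] q1,q6 [-0.689 -0.691] turn to yaw pi (norm) [0.     0.0007 0.0014] w 0.0556 f 0.0
shift norm [ 0.0025 -0.0009  0.3526]
```

jog_arm(motion=[[[0.0025,-0.001,0.05,0,0,0,0.65],[0,0,0.07,0,0,0,0.65],[0,0,0.07,0,0,0,0.65],[0,0,0.06,0,0,0,0.65],[0,0,0.05,0,0,0,0.65],[0,0,0.03,0,0,0,0.65],[0,0,0.0225,0,0,0,0.65],[0,0,0,0,0,0,0.65],[0,0,0,0,0,0,0.4],[0,0,0,0,0,0,0.3]]])

```text
clock: 37.15
eef_pos: [0.4348, -0.3578, 0.0826]
orientation: [-0.006, 3.14, -0.001]
wrist_force: [-0.5, -0.6, -0.3]
gripper_width: 0.0273
grasp_force: 0.7
```

jog_arm(motion=[[[0,0,0,0,0,0,0.1],[0,0,0,0,0,0,0.1],[0,0,0,0,0,0,0.1],[0,0,0,0,0,0,0.1],[0,0,0,0,0,0,0.1]]], squeeze=30)

```text
clock: 37.65
eef_pos: [0.4347, -0.3578, 0.0826]
orientation: [-0.006, 3.139, -0.001]
wrist_force: [-0.2, 2.1, 7.4]
gripper_width: 0.0255
grasp_force: 29.3
```

jog_arm(motion=[[[0,0,-0.02,0,0,0,0.1],[0,0,-0.05,0,0,0,0.1],[0,0,-0.06,0,0,0,0.1],[0,0,-0.07,0,0,0,0.1],[0,0,-0.07,0,0,0,0.1],[0,0,-0.06,0,0,0,0.1],[0,0,-0.03,0,0,0,0.1],[-0.016,0.04,0,0,0,0,0.1],[-0.03,0.08,0,0,0,0,0.1],[-0.03,0.08,0,0,0,0,0.1]]])

```text
clock: 38.65
eef_pos: [0.4717, -0.2567, 0.2625]
orientation: [-0.003, 3.14, -0.0]
wrist_force: [0.5, 0.2, -1.0]
gripper_width: 0.0259
grasp_force: 29.6
```

jog_arm(motion=[[[-0.03,0.08,0,0,0,0,0.1],[-0.03,0.08,0,0,0,0,0.1],[-0.03,0.08,0,0,0,0,0.1],[-0.03,0.08,0,0,0,0,0.1],[-0.03,0.08,0,0,0,0,0.1],[-0.03,0.08,0,0,0,0,0.1],[-0.03,0.08,0,0,0,0,0.1],[-0.03,0.08,0,0,0,0,0.1],[-0.024,0.08,0,0,0,0,0.1],[-0.01,0.03,0,0,0,0,0.1]]])

```text
clock: 39.65
eef_pos: [0.6074, 0.1215, 0.2621]
orientation: [-0.01, 3.141, 0.001]
wrist_force: [1.0, -0.6, 0.2]
gripper_width: 0.0258
grasp_force: 29.6
```

jog_arm(motion=[[[0,0,0,0,0,0,0.1],[0,0,0,0,0,0,0.1]]])

```text
clock: 39.85
eef_pos: [0.607, 0.1176, 0.2622]
orientation: [-0.006, 3.141, -0.0]
wrist_force: [-0.6, -0.4, -0.9]
gripper_width: 0.0255
grasp_force: 29.6
```

```bash
python3 -c "
from h import *
st([.6095,.1178,.0845])"
```

```text
pos [0.607  0.1176 0.2622] q1,q6 [0.192 0.188] turn to yaw pi (norm) [-0.0001  0.0006  0.0026] w 0.0255 f 29.6
shift norm [-0.0046  0.0004  0.3553]
```

jog_arm(motion=[[[-0.0046,0,0.04,0,0,0,0.1],[0,0,0.06,0,0,0,0.1],[0,0,0.07,0,0,0,0.1],[0,0,0.06,0,0,0,0.1],[0,0,0.05,0,0,0,0.1],[0,0,0.03,0,0,0,0.1],[0,0,0.03,0,0,0,0.1],[0,0,0.013,0,0,0,0.1],[0,0,0.003,0,0,0,0.1],[0,0,0,0,0,0,0.1]]])

```text
clock: 40.85
eef_pos: [0.6098, 0.1176, 0.0844]
orientation: [-0.005, 3.14, 0.0]
wrist_force: [-0.5, 0.3, 0.2]
gripper_width: 0.0257
grasp_force: 29.6
```

jog_arm(motion=[[[0,0,0,0,0,0,0.3],[0,0,0,0,0,0,0.5],[0,0,0,0,0,0,0.65],[0,0,0,0,0,0,0.65],[0,0,-0.02,0,0,0,0.65],[0,0,-0.07,0,0,0,0.65],[0,0,-0.08,0,0,0,0.65],[0,0,-0.08,0,0,0,0.65],[0,0,-0.06,0,0,0,0.65],[0,0,-0.03,0,0,0,0.65]]])

```text
clock: 41.85
eef_pos: [0.61, 0.1183, 0.2577]
orientation: [-0.006, 3.137, 0.001]
wrist_force: [0.8, 0.5, -1.0]
gripper_width: 0.0556
grasp_force: 0.0
```

jog_arm(motion=[[[0.05,-0.08,0,0,0,0,0.65],[0.05,-0.08,0,0,0,0,0.65],[0.05,-0.08,0,0,0,0,0.65],[0.05,-0.08,0,0,0,0,0.65],[0.05,-0.08,0,0,0,0,0.65],[0.05,-0.08,0,0,0,0,0.65],[0.05,-0.08,0,0,0,0,0.65],[0,-0.08,0,0,0,0,0.65],[0,-0.08,0,0,0,0,0.65],[0,0,0,0,0,0,0.65]]])

```text
clock: 42.85
eef_pos: [0.4353, -0.2463, 0.254]
orientation: [-0.0, 3.141, -0.002]
wrist_force: [-0.3, 0.4, -0.5]
gripper_width: 0.0553
grasp_force: 0.0
```

```bash
python3 -c "
from h import *
st()
t=ctrl.capture('top')[:,:,::-1];s=ctrl.capture('scene')[:,:,::-1]
a=cv2.resize(t[195:335,140:400],(520,280),interpolation=cv2.INTER_CUBIC)
b=cv2.resize(s[175:375,160:360],(520,520))[:, :]
b=cv2.resize(s[180:280,230:360],(416,320),interpolation=cv2.INTER_CUBIC)
c=cv2.resize(s[280:380,160:260],(320,320),interpolation=cv2.INTER_CUBIC)
o=np.zeros((600,736,3),np.uint8);o[:280,:520]=a;o[280:,:416]=b;o[280:,416:]=c
cv2.imwrite('pics/f.png',o)"
```

```text
pos [ 0.4353 -0.2463  0.254 ] q1,q6 [-0.515 -0.515] turn to yaw pi (norm) [-0.0006  0.0007  0.    ] w 0.0553 f 0.0
```

View pics/f.png

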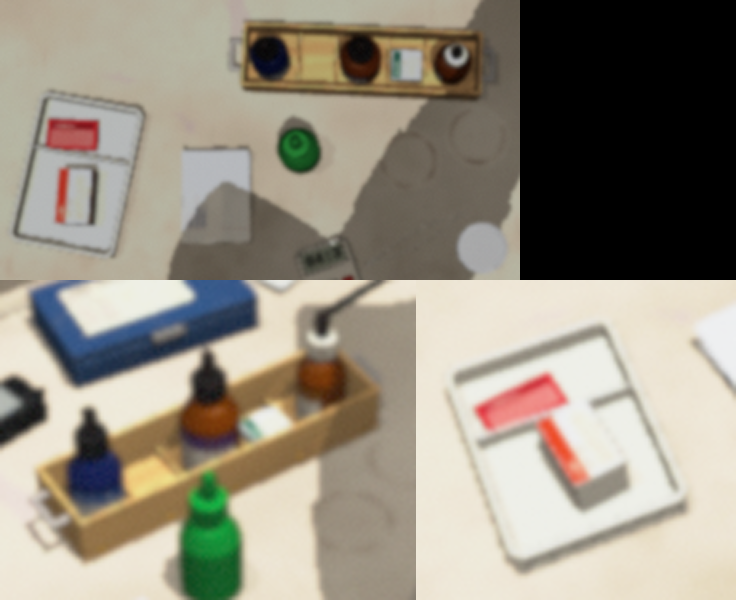

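All in place: medium at (270,55) and large at (360,57) stand upright in their bays. The lancet box lies right way up in the large compartment at (77,195), clear of the divider. Handing in.

```bash
python3 -c "
from workcell import ctrl
print(ctrl.hand_in())"
```

```text
the job is handed in; nothing more can be done
None
```

The job is handed in: the lancet box sits right way up in the large compartment of the collection tray, the medium and large bottles are back upright in their own bays, and the small bottle and cover glass box stayed in place (checked in the last picture, about 43 s used).

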